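Check a carved beam with the moisture meter

TASK

Before the middle of this beam is carved, its dampness has to be checked: switch on the moisture meter in its cradle by pushing the slide switch on its face over to the display end, then hold the meter flat on the wood for a good second with its sensor centred on the plain pencilled cross. After that lay it down flat, without dropping it, with its sensor centred on the ringed cross, and leave it there, still switched on, to be read. Leave the tools lying about where they are.

Things in the scene. Friction and masses are not known exactly. Their poses are not given: they have to be found in the camera images.
- meter_center (a point): centre of the moisture meter, half-way up: a light grey hand-held bar, 150 mm long (x, +x to the head with the dark display), 52 wide (y, straight sides to grip), 36 high (z), 0.22 kg, loose. It stands on two 6 mm high soles (sensor plate under the head, foot under the tail), so its sides begin 6 mm above its support. At the start it lies face up in the cradle, centre 33 mm above the bench.
- meter_sensor (a point): centre of the lower surface of the sensor plate (58 x 46 mm) that touches the wood; on the meter's long axis, 38 mm from the meter's centre towards the head and 18 mm below it. Axes as the meter's.
- switch_ridge (a point): middle of the top of the switch's ridge: a grey bar 22 mm wide across the meter, 5 mm thick along it, standing 4 mm above the meter's flat face, on a slide set flush in a black plate. When off it is 30 mm from the meter's centre towards the tail; behind it the face is smooth for the 45 mm to the tail end. Axes as the meter's.
- switch (a joint): the slide switch: 0 = off (ridge at the tail end of its 10 mm travel), 0.010 = on (ridge at the display end); on above 0.008. A sprung detent holds it at both ends: 4 to 5 N along the face moves it; it springs back if let go before half-way and snaps over after it. The meter itself gives about 2 mm in its cradle before it is held.
- cradle: grey charging cradle fixed on the bench, 186 mm long (x, +x where the meter's head lies), 72 wide at the ends, 40 in the middle; origin under its middle at bench level, floor 15 mm up. A stop and two side cheeks at each end, up to 33 mm above the bench, hold the meter with 2 mm play; between them, over 110 mm, its sides are free. The meter lifts straight out.
- beam: timber baulk of pale wood lying across the bench, heavy and fixed: 150 mm wide (its x axis), 900 mm long (y), 70 mm high; origin at the middle of its underside. The middle 580 mm of its top is planed flat, the ends are carved in relief.
- mark_cross: plain pencilled cross (two strokes 44 mm long) on the flat top of the beam; origin at the crossing, on the wood surface, 70 mm above the bench
- mark_ring: the same pencilled cross with a ring of 54 mm diameter drawn round it, on the flat top of the beam; origin at the crossing, on the wood surface. Either mark may be the left or the right one; they are at least 95 mm apart.
- gouge_a: bystander: wooden-handled carving gouge, 230 mm long, lying across the beam's carved right-hand end; origin below its ferrule, at about mid-length
- gouge_b: bystander: carving gouge, 195 mm long, lying across the beam's carved left-hand end; origin below its ferrule
- mallet: bystander: wooden mallet lying on the bench, head 75 x 115 x 62 mm with a 190 mm handle; origin under the head
- whetstone: bystander: sharpening stone in a wooden holder, 220 x 82 x 33 mm; origin under its centre
- folding_rule: bystander: folded wooden rule, 200 x 15 x 16 mm, on the bench beyond the tail end of the cradle; origin under its centre
- cork_block: bystander: cork sanding block, 110 x 65 x 42 mm, on the bench beyond the head end of the cradle; origin under its centre
Not all that is in view belongs to the job. Leave any blue look-alike of the part that bears meter_center alone.

How it is judged:
On the way, in this order (a step that is already met when the one before it is completed fails the run):
1. with the meter lying in its cradle, its slide switch has been pushed over its detent to on (value of joint switch above 0.008 m and horizontal distance between meter_center and cradle below 0.02 m and z of meter_center in the frame of cradle below 0.045 m), for 0.2 s.
2. switched on, the meter lies or is held flat on the beam with its sensor on the plain cross, for 0.7 s (value of joint switch above 0.008 m and horizontal distance between meter_sensor and mark_cross below 0.015 m and z of meter_sensor in the frame of mark_cross below 0.003 m and angle between meter_center's own z axis and vertical below 0.06 rad), for 0.7 s.
At the end, for the whole second after the job is handed in: the meter lies still and flat on the beam, face up (within 0.06 rad), let go, switched on (switch above 8 mm), with the centre of its sensor within 15 mm of the middle of the ringed cross and no more than 3 mm off the wood (value of joint switch above 0.008 m and horizontal distance between meter_sensor and mark_ring below 0.015 m and z of meter_sensor in the frame of mark_ring between -0.003 and 0.003 m and angle between meter_center's own z axis and vertical below 0.06 rad); the robot touches nothing.
It fails at once if the meter is dropped (let go from more than about 6 mm, so that it falls freely) (contact force between the fingers and meter below 0.2 N and linear speed of meter above 0.35 m/s).
It fails at once if a tool lying about is moved more than 30 mm (distance of any of gouge_a, gouge_b, mallet, whetstone, folding_rule, cork_block from where it was at the start of the episode above 0.03 m).
It also fails if it takes over 50 s, if anything falls off the work surface, if the arm or the gripper's body presses on something with over 40 N, if the wrist force passes 120 N, or if a joint passes its speed limit or range.

ROBOT

A 7-joint arm with a two-finger parallel gripper is mounted at the origin on the work surface. World frame = base frame: x ahead of the robot, y to its left, z up, the work surface at z = 0. Lengths are in m, angles in rad, forces in N, time in s.
With the tool pointing down it reaches from about 0.4 to 0.85 m from the base axis. Payload 4.5 kg.
Tool frame: the origin (TCP) lies midway between the tips of the shut fingers; the grasp point (between the pads) lies 19 mm behind it; z points along the fingers, y is the direction in which the jaws open and shut (so a half turn about z gives the same grasp; the last joint's range is limited). The gripper opens to 88 mm and grips with 3 to 60 N. Pads are 18 mm wide; open, the fingers measure 123 mm over their backs; the gripper's body (75 mm by 187 mm) begins 45 mm behind the grasp point.
Start: joints at [1.344, 0.689, -0.195, 1.565, 0.157, 0.902, -0.215], TCP at [0.161, -0.604, 0.239] pointing down, gripper open.
Joint ranges: [-3.01, 3.01], [-0.46, 2.08], [-1.47, 1.51], [0.13, 2.56], [-1, 4.14], [0.04, 2.09], [-2.66, 2.66]. Speed limits (rad/s): [2.57, 2.57, 3.14, 3.14, 3.14, 3.14, 3.14].

INTERFACE

Orientations are given as a unit quaternion [x, y, z, w].
In Python, from plant import get_state, snapshot, finish_job, find_in gives the robot as it stands.
- The arm moves only by the shell command python3 -m creep 'ROWS' [OPENING] [FORCE]. ROWS is JSON, one flat list of numbers, 6 for each row, row after row: the shift along the tool's x, y, z in mm, then the turn, a rotation vector about the tool's x, y, z in degrees. In form: [tx, ty, tz, wx, wy, wz, tx, ty, tz, wx, wy, wz, ...]. A call has 1 to 5 rows; each row shifts and turns the pose as measured when the row begins, along the tool's axes as they then stand; what a row does not reach is not made up. A row lasts 1/12 s, in which the tool goes at most 41.7 mm and 7.16 degrees, less where a joint would pass 70% of its speed; a pose out of reach is approached as far as the arm can. A call is refused whole if a number of a shift passes 41.7 or a number of a turn 7.16, either way. A call with a gripper value outside its range is refused whole. OPENING is the finger opening in mm, from 0 to 88.1, set as the call begins (- or left out, the last holds). The fingers move at their own pace and stop on an object; FORCE is the grip in N (left out, the last holds). Time passes only in rows, so rows that do not move let the fingers close. It gives the time, the measured TCP pose, the force and the opening at its end, in the units of the state.
- get_state(): the state, without advancing time (a new reading comes with each control period).
- snapshot(name): name is "scene" or "top" or "wrist"; returns a dict with "color" (480x640x3 uint8, red, green, blue), "intrinsics" (3x3 intrinsics, pixels), "dist_coeffs" ([k1, k2, p1, p2, k3] as OpenCV has them; the pictures are not rectified), "extrinsics" (4x4, takes a point from world to camera coordinates). Camera axes: x right, y down, z forward; pixel columns grow to the right and rows downward; lengths in m; the calibration is good to about 2 mm. A picture is of the moment at which its call begins. There is no depth.
- finish_job(): hands the job in, once; it reports no verdict.
Trained networks look in the newest picture that a camera, given by its name, has taken for a name from the list of things; names that differ only in an ending like _2 or _b are one class to them, and where a whole thing is asked for, a point or a joint stands for the part that bears it (a point fixed in the world has none). Each returns a list of dicts, best first, with "score" (0 to 1); they miss things now and then, are a little off and sometimes report something else, mostly with a low value. They report only what shows in the picture. A call takes as long as a camera call. They do not tell look-alikes from the thing itself.
- find_in(thing, camera): "xy" ([column, row] in pixels, amid what is visible of it).
The state is a dict: "clock": time; "q": joint angles; "qd": joint speeds; "joint_torque": joint torques, N m; "tool_pos": TCP position; "eef_rot": TCP orientation; "contact_force": force on the tool from outside, world axes, zero at the start; "moment": the same for the moment, N m; "opening": opening from 0.0 (shut) to 1.0 (fully open).
Only numpy, scipy, OpenCV 4.12 (cv2) and the standard library are available. Lean on these libraries where they do the work, as an engineer would, in place of code of your own. Each camera call takes 0.05 s, during which the arm holds its last target.

## Working session

There is one attempt and no reset: what is moved stays moved. The work goes in short steps, Python scripts to look and compute and a shell command to move; the robot and the scene stay as the last step left them, time stands still between calls to the robot, and variables do not carry over. Pictures are saved under pics/ and viewed, and the job is handed in when it is done.

```bash
ls; mkdir -p pics
cat > h.py <<'E'
import numpy as np, cv2
from plant import get_state, snapshot, finish_job, find_in
def snap(n,f=None):
    s=snapshot(n)
    if f: cv2.imwrite('pics/'+f,s['color'][:,:,::-1])
    return s
def ray(s,px):
    K=np.array(s['intrinsics']);d=np.array(s['dist_coeffs']);T=np.array(s['extrinsics'])
    u=cv2.undistortPoints(np.array([[px]],float),K,d)[0,0]
    R=T[:3,:3];c=-R.T@T[:3,3]
    return c,R.T@np.array([u[0],u[1],1])
def at(s,px,z):
    c,v=ray(s,px);return c+v*(z-c[2])/v[2]
def proj(s,P):
    K=np.array(s['intrinsics']);d=np.array(s['dist_coeffs']);T=np.array(s['extrinsics'])
    return cv2.projectPoints(np.array(P,float).reshape(-1,1,3),cv2.Rodrigues(T[:3,:3])[0],T[:3,3],K,d)[0][:,0]
E
python3 - <<'E'
from h import *
print(get_state())
for c in ['scene','top','wrist']:
    s=snap(c,c+'0.png')
    T=np.array(s['extrinsics']);print(c,-T[:3,:3].T@T[:3,3],T[:3,:3].tolist())
    for n in ['meter_center','meter_sensor','switch_ridge','cradle','mark_cross','mark_ring']:
        print(n,[(np.round(r['xy']),round(r['score'],2)) for r in find_in(n,c)[:3]])
E
```

```text
pics
{'clock': 0.0, 'q': array([ 1.34378551,  0.68993995, -0.19455128,  1.56637487,  0.15729863,
        0.90255363, -0.21510008]), 'qd': array([ 0.00039475, -0.00102397,  0.00048954, -0.00174726, -0.00176668,
       -0.0004116 , -0.00078638]), 'joint_torque': array([-1.64585476e-04, -5.27559364e+01, -1.26688186e+00, -1.53427577e+01,
       -5.25835762e-02,  6.54370553e-03,  1.76000049e-04]), 'tool_pos': array([ 0.16096078, -0.60322998,  0.23793028]), 'eef_rot': array([ 9.91501272e-01,  1.30093592e-01, -1.84493893e-04, -9.22293713e-04]), 'contact_force': array([0.49726138, 0.08806707, 0.0803868 ]), 'moment': array([0.02123217, 0.06320841, 0.04740673]), 'opening': 1.000434090839128}
scene [1.02702218 0.16219769 1.02485416] [[-0.2416827758157628, 0.9702739321977396, 0.012567114685727044], [0.8082936253575638, 0.20846750287355978, -0.5506384616533692], [-0.5368899804245878, -0.12292191319369712, -0.8346492390079123]]
meter_center [(array([421., 257.]), 0.93), (array([279., 253.]), 0.67), (array([351., 272.]), 0.61)]
meter_sensor [(array([280., 254.]), 0.97), (array([423., 260.]), 0.89),
[... 536 characters left out ...]
999285]]
meter_center [(array([175., 347.]), 0.83), (array([353., 229.]), 0.76)]
meter_sensor [(array([176., 345.]), 0.96), (array([355., 225.]), 0.83), (array([199., 257.]), 0.57)]
switch_ridge [(array([190., 345.]), 0.64)]
cradle [(array([323., 234.]), 0.86), (array([422., 270.]), 0.67)]
mark_cross [(array([266., 138.]), 0.56)]
mark_ring [(array([347., 133.]), 0.47)]
wrist [ 0.23572448 -0.58572042  0.38498201] [[0.25904567728243416, -0.9658632271544759, 0.0018877266828615624], [-0.9218771296219312, -0.24666450689028274, 0.29882968212780586], [-0.2881629659781366, -0.07915078945479902, -0.9543045937054732]]
meter_center []
meter_sensor []
switch_ridge []
cradle []
mark_cross []
mark_ring []
```

View pics/top0.png

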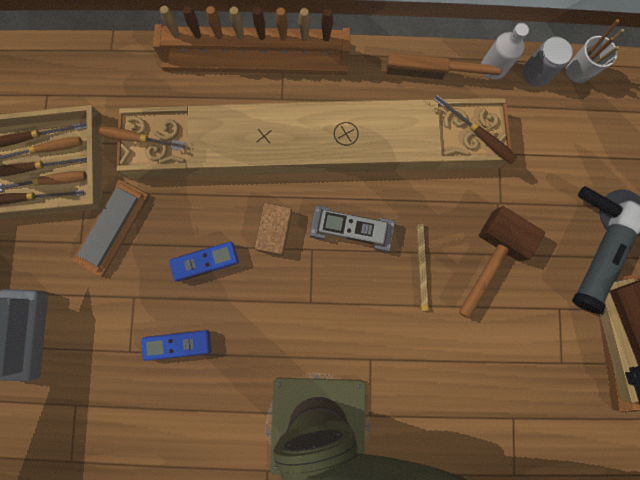

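View pics/scene0.png

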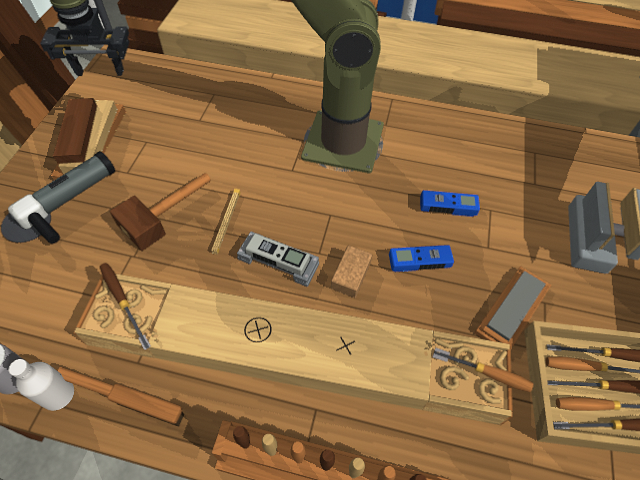

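The top view has three candidates for the meter: (353,229) light grey in the grey cradle, and (204,261) and (176,345), both blue look-alikes. The grey one in the cradle fits. I'll confirm it in an enlarged crop and measure.

Run:
```python
from h import *
s=snap('top'); t=snap('scene')
a=cv2.resize(s['color'][195:265,300:405],None,fx=7,fy=7,interpolation=cv2.INTER_CUBIC)
b=cv2.resize(t['color'][220:300,225:330],None,fx=7,fy=7,interpolation=cv2.INTER_CUBIC)
cv2.imwrite('pics/ctop.png',a[:,:,::-1]);cv2.imwrite('pics/csc.png',b[:,:,::-1])
for n,(p,q) in dict(cross=((264,136),(345,345)),ring=((346,133),(258,329))).items(): print(n,at(s,p,.07),at(t,q,.07))
print('meter',at(s,(353,229),.051),at(t,(279,253),.051))
c=np.vstack([s['color'][110:160,240:375]]);cv2.imwrite('pics/cm.png',cv2.resize(c,None,fx=5,fy=5,interpolation=cv2.INTER_CUBIC)[:,:,::-1])
```

```text
cross [0.64219004 0.13917721 0.07      ] [0.64326906 0.13979374 0.07      ]
ring [ 0.65469431 -0.04746547  0.07      ] [ 0.65377415 -0.04530177  0.07      ]
meter [ 0.43626765 -0.06803492  0.051     ] [ 0.44997644 -0.0603294   0.051     ]
```

View pics/ctop.png

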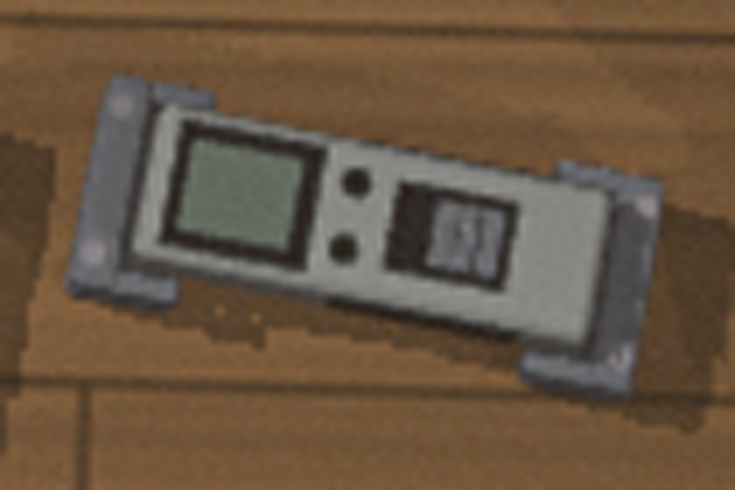

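View pics/csc.png

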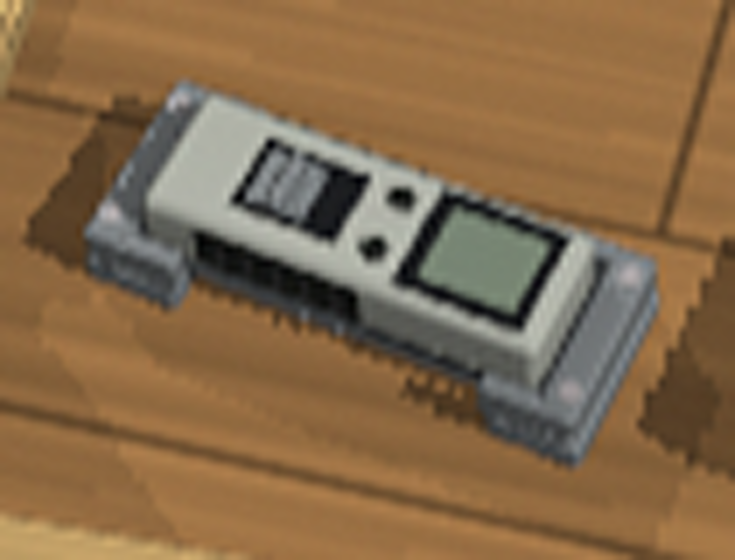

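View pics/cm.png

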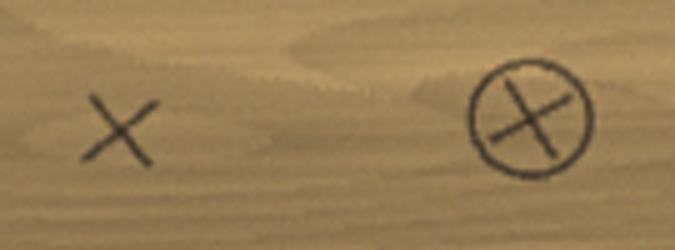

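The crops confirm the light grey meter in the grey cradle: the display is at the left (+y) end and the switch is near the tail. Next, the pose from the face corners.

Run:
```python
from h import *
s=snap('top'); t=snap('scene')
f=lambda p,o:((p[0]+.5)/7-.5+o[0],(p[1]+.5)/7-.5+o[1])
# order: head-far(+x), tail-far, tail-near, head-near
A=[at(s,f(p,(300,195)),.051) for p in [(165,105),(612,190),(592,350),(135,255)]]
B=[at(t,f(p,(225,220)),.051) for p in [(530,378),(148,205),(215,97),(598,255)]]
for C in (A,B):
    C=np.array(C)[:,:2];h=(C[0]+C[3])/2;l=(C[1]+C[2])/2;d=h-l
    print(C.round(4).tolist(),'c',C.mean(0),'len',np.linalg.norm(d),np.linalg.norm(C[0]-C[3]),np.linalg.norm(C[1]-C[2]),'yaw',np.degrees(np.arctan2(d[1],d[0])))
C1=[at(s,f(p,(300,195)),.033) for p in [(118,80),(660,180),(632,395),(70,292)]]
print('cradle',np.mean(C1,0))
f5=lambda p:((p[0]+.5)/5-.5+240,(p[1]+.5)/5-.5+110)
print(at(s,f5((120,130)),.07),at(s,f5((531,119)),.07))
from scipy.spatial.transform import Rotation as R
g=get_state();print(g['tool_pos'],R.from_quat(g['eef_rot']).as_matrix().round(3).tolist())
```

```text
[[0.4789, 0.0], [0.4551, -0.1445], [0.4029, -0.1382], [0.4296, 0.0085]] c [ 0.4416109 -0.0685478] len 0.1477961782181838 0.0500249754593614 0.05252715540899879 yaw 80.18168480648278
[[0.4915, 0.003], [0.4585, -0.1402], [0.4104, -0.1319], [0.4398, 0.0128]] c [ 0.45006352 -0.06409185] len 0.14723791918770368 0.05266132921438107 0.048806677074494965 yaw 77.77117338731081
cradle [ 0.44093325 -0.06821185  0.033     ]
[0.64312266 0.14013209 0.07      ] [ 0.65372052 -0.04702347  0.07      ]
[ 0.16117854 -0.60390259  0.23875037] [[0.966, 0.258, 0.0], [0.258, -0.966, -0.0], [-0.0, 0.0, -1.0]]
```

The two cameras disagree by 9 mm, so I'll overlay a model to see which is right.

```bash
cat >> h.py <<'E'
def box(c,yaw,z0,z1,L=.15,W=.052):
    d=np.array([np.cos(yaw),np.sin(yaw)]);n=np.array([-d[1],d[0]])
    return np.array([[*(np.array(c)+i*d*L/2+j*n*W/2),z] for z in(z0,z1) for i,j in((1,1),(1,-1),(-1,-1),(-1,1))])
E
python3 - <<'E'
from h import *
ims=[]
for cam,o,sz in (('top',(300,190),(110,80)),('scene',(225,220),(110,80))):
    s=snap(cam); im=s['color'][o[1]:o[1]+sz[1],o[0]:o[0]+sz[0]]
    im=cv2.resize(im,None,fx=7,fy=7,interpolation=cv2.INTER_CUBIC)[:,:,::-1].copy()[:, :]
    for c,col in (((.4416,-.0685),(0,0,255)),((.4500,-.0641),(0,255,0)),((.446,-.0665),(255,255,0))):
        p=proj(s,box(c,np.radians(79.5),.051,.051)[:4]); p=((p-o+.5)*7).astype(int)
        cv2.polylines(im,[p],True,col,1)
    ims.append(im[:, :])
cv2.imwrite('pics/ov.png',cv2.resize(np.vstack(ims),None,fx=.53,fy=.53,interpolation=cv2.INTER_AREA))
E
```

```text
(no output)
```

View pics/ov.png

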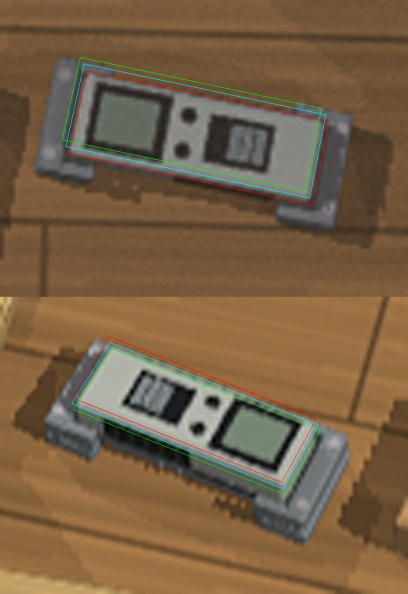

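The wrist camera will settle it, so I'm heading over the meter and turning the tool x axis along it.

```bash
python3 -m creep '[27,-29,0,0,0,-7, 30,-26,0,0,0,-7, 33,-22,0,0,0,-7, 36,-18,0,0,0,-7, 38,-13,0,0,0,-7]' 0 10
python3 - <<'E'
from h import *
from scipy.spatial.transform import Rotation as R
g=get_state();M=R.from_quat(g['eef_rot']).as_matrix();x=M[:,0];print(g['tool_pos'],np.degrees(np.arctan2(x[1],x[0])),g['q'].round(2),g['opening'],g['clock'])
d=np.array([.445,-.065,.25])-g['tool_pos'];print((M.T@d*1000).round(1))
E
```

```text
clock: 1.77
tool_pos: [0.2493, -0.4312, 0.2371]
eef_rot: [0.906, 0.424, -0.003, 0.005]
contact_force: [1.0, 0.3, 0.1]
opening: 0.642
[ 0.24928265 -0.43120091  0.23706182] 50.17847809537766 [ 1.18  0.54 -0.36  1.95  0.3   0.7  -0.05] 0.6419992018980902 1.7667
[406.4 -84.1 -17.5]
```

```bash
cat > st.py <<'E'
import sys
from h import *
from scipy.spatial.transform import Rotation as R
g=get_state();M=R.from_quat(g['eef_rot']).as_matrix();x=M[:,0]
print('pos',(g['tool_pos']*1000).round(1),'yaw',np.degrees(np.arctan2(x[1],x[0])).round(2),'tilt',np.degrees(M[:2,2]).round(2),'q',g['q'].round(2),'open',round(g['opening']*88.1,1),'t',g['clock'],'F',np.round(g['contact_force'],1))
if len(sys.argv)>3:
    t=np.array([float(v) for v in sys.argv[1:4]])
    print('need tool mm',(M.T@(t-g['tool_pos']*1000)).round(1))
    if len(sys.argv)>4:
        e=R.from_matrix(M.T@(R.from_euler('z',float(sys.argv[4]),degrees=True)*R.from_euler('x',180,degrees=True)).as_matrix()).as_rotvec(degrees=True);print('turn',e.round(2))
E
python3 -m creep '[40,-8,-3,0,0,-7, 41,-3,-3,0,0,-7, 41,0,-3,0,0,-7, 41,4,-3,0,0,-5, 41,4,-3,0,0,0]'; python3 -m creep '[41,3,-3,0,0,0, 41,3,-3,0,0,0, 41,3,0,0,0,0, 41,3,0,0,0,0, 0,0,0,0,0,0]'; python3 st.py 445 -65 250 79.5
```

```text
clock: 2.18
tool_pos: [0.3371, -0.2425, 0.2507]
eef_rot: [0.781, 0.624, -0.003, 0.006]
contact_force: [2.2, 0.2, -0.2]
opening: 0.267
clock: 2.6
tool_pos: [0.3897, -0.0748, 0.2574]
eef_rot: [0.777, 0.629, 0.002, 0.008]
contact_force: [-0.4, 0.0, -0.3]
opening: 0.005
pos [389.7 -74.8 257.4] yaw 77.97 tilt [ 0.76 -0.6 ] q [ 0.43  0.4  -0.51  2.18  0.35  0.62 -0.54] open 0.4 t 2.6 F [-0.4  0.  -0.3]
need tool mm [21.2 51.9  8. ]
turn [ 0.86  0.44 -1.53]
```

```bash
python3 -m creep '[10,30,4,0.8,0.4,-1.5, 6,18,2,0,0,0, 0,0,0,0,0,0]'; python3 st.py 445 -65 250 79.5
python3 - <<'E'
from h import *
s=snap('wrist','w1.png')
E
```

```text
clock: 2.85
tool_pos: [0.4403, -0.0641, 0.2521]
eef_rot: [0.765, 0.644, -0.001, 0.0]
contact_force: [-0.2, 0.3, 0.0]
opening: 0.009
pos [440.3 -64.1 252.1] yaw 80.21 tilt [-0.03 -0.09] q [ 0.39  0.47 -0.51  2.06  0.36  0.7  -0.53] open 0.8 t 2.85 F [-0.2  0.3  0. ]
need tool mm [-0.1  4.7  2.1]
turn [-0.02  0.1   0.71]
```

View pics/w1.png

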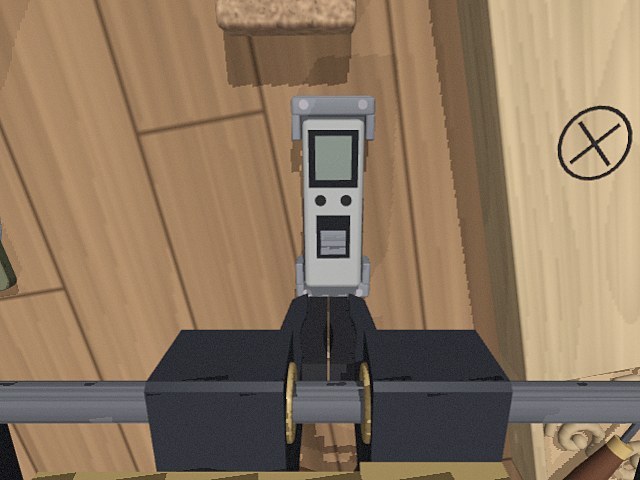

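The wrist view shows the meter almost vertical: display at (333,158), ridge near (333,243), ring at (595,143). Computing from it.

Run:
```python
from h import *
s=snap('wrist')
print('ring',at(s,(595,143),.07))
C=np.array([at(s,p,.051)[:2] for p in [(364.5,119),(361.5,288),(303,288),(304,119)]])
d=(C[0]+C[3]-C[1]-C[2])/2
print(C.round(4).tolist(),C.mean(0),np.linalg.norm(d),np.linalg.norm(C[0]-C[3]),np.linalg.norm(C[1]-C[2]),np.degrees(np.arctan2(d[1],d[0])))
im=cv2.resize(s['color'][90:310,280:390],None,fx=3.5,fy=2.7,interpolation=cv2.INTER_CUBIC)[:,:,::-1].copy()
for c,col in (((.4416,-.0685),(0,0,255)),((.4500,-.0641),(0,255,0)),((.446,-.0665),(255,255,0))):
    p=proj(s,box(c,np.radians(79.5),.051,.051)[:4]); p=((p-(280,90)+.5)*(3.5,2.7)).astype(int)
    cv2.polylines(im,[p],True,col,1)
cv2.imwrite('pics/w1c.png',im)
```

```text
ring [ 0.6539724  -0.04816487  0.07      ]
[[0.4803, -0.0003], [0.4562, -0.1483], [0.4028, -0.1391], [0.4317, 0.0081]] [ 0.44276152 -0.06990251] 0.14993307747236015 0.049301462997618534 0.05417561695537996 79.80584392786263
```

View pics/w1c.png

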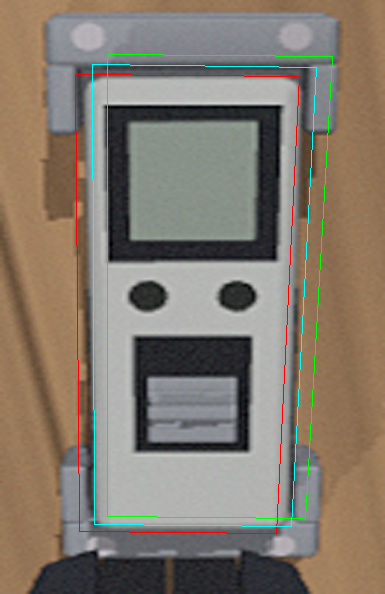

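```bash
python3 -m creep '[-25,0,36,0,0,0, -25,0,38,0,0,0, 0,0,38,0,0,0, 0,0,38,0,0,0, 0,0,20,0,0,0]'; python3 st.py 435.4 -114.1 66 80.3
```

```text
clock: 3.37
tool_pos: [0.4287, -0.1203, 0.0855]
eef_rot: [0.768, 0.64, 0.002, 0.005]
contact_force: [-0.7, 0.7, 0.2]
opening: 0.008
pos [ 428.7 -120.3   85.5] yaw 79.63 tilt [ 0.6 -0.3] q [ 0.27  0.77 -0.16  2.23  0.68  0.18 -0.7 ] open 0.7 t 3.3667 F [-0.7  0.7  0.2]
need tool mm [ 7.4  5.2 19.5]
turn [ 0.65  0.19 -0.67]
```

```bash
python3 -m creep '[7,5,10,0.6,0.2,-0.6, 0,0,8,0,0,0, 0,0,0,0,0,0]'; python3 st.py 435.4 -114.1 60 80.3;python3 - <<'E'
from h import *
s=snap('wrist','w2.png')
E
```

```text
clock: 3.62
tool_pos: [0.4272, -0.1171, 0.0635]
eef_rot: [0.766, 0.643, -0.005, -0.004]
contact_force: [0.2, -0.9, 0.6]
opening: 0.009
pos [ 427.2 -117.1   63.5] yaw 79.98 tilt [-0.74 -0.08] q [ 0.24  0.82 -0.13  2.22  0.69  0.16 -0.71] open 0.8 t 3.6167 F [ 0.2 -0.9  0.6]
need tool mm [4.4 7.6 3.4]
turn [-0.72  0.2  -0.33]
```

View pics/w2.png

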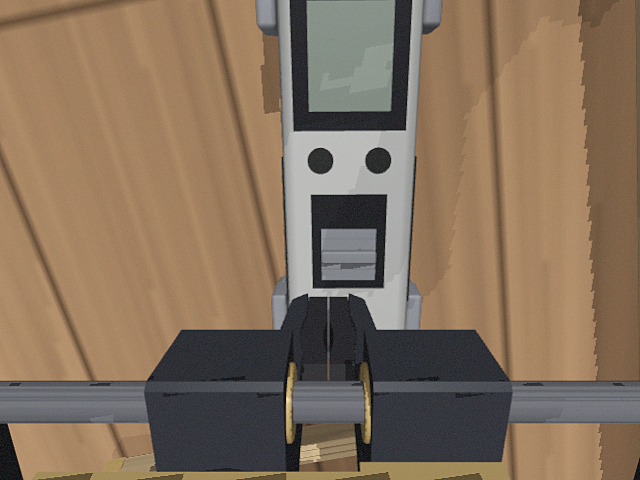

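```bash
python3 -m creep '[3,7,0,-0.6,0,0, 0,0,0,0,0,0, 0,0,0,0,0,0]'; python3 st.py 435.4 -114.1 60 80.3;python3 - <<'E'
from h import *
s=snap('wrist','w3.png')
for n in ('switch_ridge','meter_center'):print([(np.round(r['xy']),round(r['score'],2)) for r in find_in(n,'wrist')[:3]])
r=find_in('switch_ridge','wrist')
if r: print(at(s,r[0]['xy'],.055))
im=cv2.resize(s['color'][180:360,260:430],None,fx=4,fy=3.3,interpolation=cv2.INTER_CUBIC)[:,:,::-1]
cv2.imwrite('pics/w3c.png',im)
g=get_state();print(proj(s,[g['tool_pos']]))
c=np.array([.443,-.0697]);d=np.array([np.cos(np.radians(80.3)),np.sin(np.radians(80.3))])
print(proj(s,[[*(c-.03*d),.055]]))
E
```

```text
clock: 3.92
tool_pos: [0.435, -0.1166, 0.0664]
eef_rot: [0.767, 0.641, -0.001, 0.002]
contact_force: [-0.3, -0.0, -0.0]
opening: 0.004
pos [ 435.  -116.6   66.4] yaw 79.8 tilt [ 0.07 -0.22] q [ 0.24  0.81 -0.13  2.21  0.69  0.16 -0.71] open 0.4 t 3.9167 F [-0.3 -0.  -0. ]
need tool mm [ 2.6 -0.   6.4]
turn [ 0.11  0.21 -0.5 ]
[(array([330., 254.]), 0.63)]
[(array([325., 147.]), 0.96)]
[ 0.43983036 -0.09677091  0.055     ]
[[327.15961395 311.17391788]]
[[326.84116465 260.61497289]]
```

View pics/w3c.png

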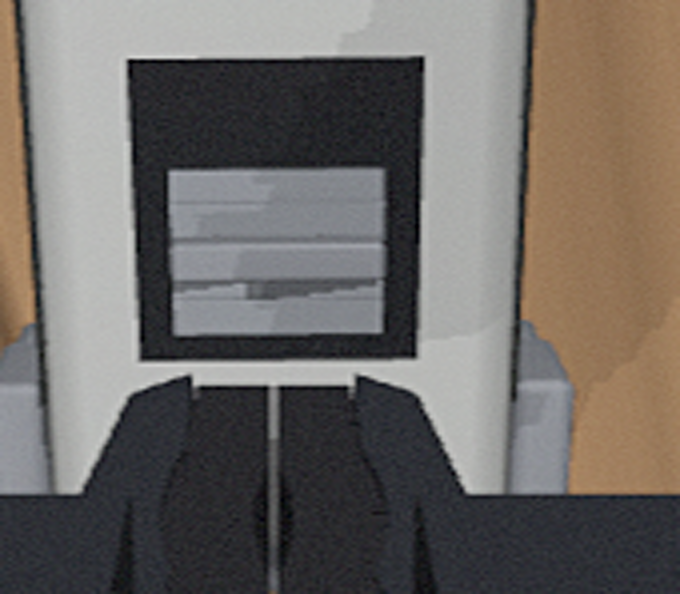

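```bash
python3 -m creep '[0,0,6,0,0.2,-0.4, 0,0,4,0,0,0, 0,0,0,0,0,0]'; python3 st.py 435.4 -114.1 52 80.3;python3 -m creep '[0,0,3,0,0,0, 0,0,0,0,0,0]'; python3 st.py 435.4 -114.1 52 80.3
```

```text
clock: 4.37
tool_pos: [0.4354, -0.1165, 0.0557]
eef_rot: [0.765, 0.644, 0.001, 0.001]
contact_force: [-0.0, 0.2, 0.9]
opening: 0.008
pos [ 435.4 -116.5   55.7] yaw 80.25 tilt [0.18 0.02] q [ 0.22  0.83 -0.11  2.22  0.7   0.12 -0.72] open 0.7 t 4.3667 F [-0.   0.2  0.9]
need tool mm [ 2.4 -0.4  3.7]
turn [ 0.17 -0.05 -0.05]
clock: 4.53
tool_pos: [0.4351, -0.1165, 0.0519]
eef_rot: [0.765, 0.645, 0.001, 0.001]
contact_force: [-0.0, -0.7, 0.7]
opening: 0.002
pos [ 435.1 -116.5   51.9] yaw 80.26 tilt [0.12 0.01] q [ 0.22  0.84 -0.1   2.22  0.71  0.11 -0.72] open 0.2 t 4.5333 F [-0.  -0.7  0.7]
need tool mm [ 2.4 -0.1 -0.1]
turn [ 0.12 -0.04 -0.04]
```

```bash
python3 -m creep '[5,0,0,0,0,0, 3,0,0,0,0,0, 0,0,0,0,0,0]'; python3 st.py 438 -98 52 80.3;python3 -m creep '[4,0,0,0,0,0, 0,0,0,0,0,0]'; python3 st.py 438 -98 52 80.3
```

```text
clock: 4.78
tool_pos: [0.4361, -0.1084, 0.0515]
eef_rot: [0.765, 0.644, 0.0, 0.0]
contact_force: [0.1, -1.5, -0.2]
opening: 0.006
pos [ 436.1 -108.4   51.5] yaw 80.22 tilt [ 0.04 -0.03] q [ 0.2   0.84 -0.09  2.22  0.7   0.11 -0.73] open 0.5 t 4.7833 F [ 0.1 -1.5 -0.2]
need tool mm [10.5  0.1 -0.5]
turn [ 0.05  0.03 -0.08]
clock: 4.95
tool_pos: [0.4367, -0.1053, 0.0516]
eef_rot: [0.765, 0.644, -0.001, 0.001]
contact_force: [1.0, -2.3, -0.5]
opening: 0.007
pos [ 436.7 -105.3   51.6] yaw 80.14 tilt [-0.   -0.17] q [ 0.19  0.84 -0.09  2.22  0.7   0.11 -0.74] open 0.7 t 4.95 F [ 1.  -2.3 -0.5]
need tool mm [ 7.5  0.1 -0.4]
turn [ 0.03  0.16 -0.16]
```

```bash
python3 -m creep '[4,0,0,0,0,0, 3,0,0,0,0,0]'; python3 st.py 438 -98 52 80.3;python3 -m creep '[3,0,0,0,0,0, 0,0,0,0,0,0]'; python3 st.py 438 -98 52 80.3;python3 - <<'E'
from h import *
s=snap('wrist')
im=cv2.resize(s['color'][180:360,260:430],None,fx=4,fy=3.3,interpolation=cv2.INTER_CUBIC)[:,:,::-1]
cv2.imwrite('pics/w4c.png',im)
E
```

```text
clock: 5.12
tool_pos: [0.4377, -0.0994, 0.0517]
eef_rot: [0.766, 0.643, -0.002, 0.002]
contact_force: [-0.1, -0.1, 0.7]
opening: 0.004
pos [437.7 -99.4  51.7] yaw 80.02 tilt [-0.02 -0.26] q [ 0.17  0.84 -0.08  2.22  0.69  0.1  -0.75] open 0.4 t 5.1167 F [-0.1 -0.1  0.7]
need tool mm [ 1.4  0.  -0.3]
turn [ 0.03  0.26 -0.28]
clock: 5.28
tool_pos: [0.438, -0.0971, 0.0518]
eef_rot: [0.766, 0.643, -0.003, 0.002]
contact_force: [-0.5, -3.0, -1.0]
opening: 0.008
pos [438.  -97.1  51.8] yaw 79.97 tilt [-0.08 -0.4 ] q [ 0.16  0.84 -0.08  2.22  0.69  0.1  -0.75] open 0.7 t 5.2833 F [-0.5 -3.  -1. ]
need tool mm [-0.9  0.1 -0.2]
turn [-0.01  0.41 -0.33]
```

View pics/w4c.png

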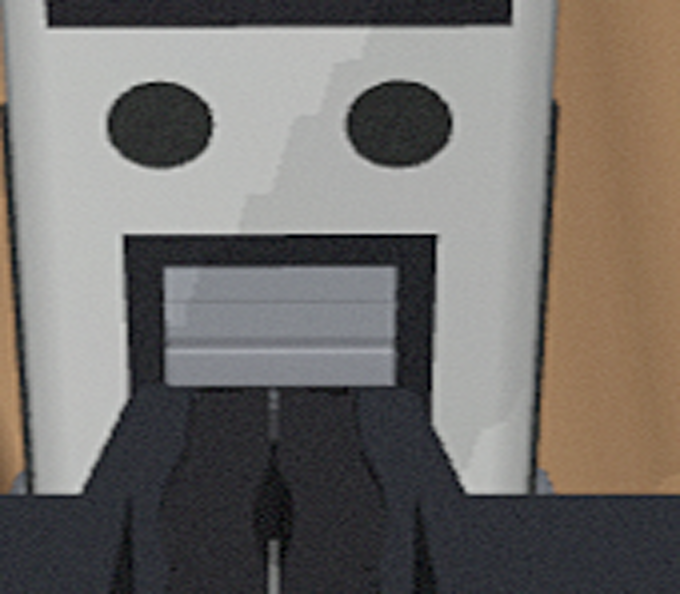

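The slide now sits against the display end. I'll back off, rise and check it.

```bash
python3 -m creep '[-4,0,0,0,0,0, -2,0,-10,0,0,0, 20,0,-30,0,0.4,-0.3, 20,0,-30,0,0,0, 0,0,0,0,0,0]' 80; python3 st.py 443 -69.7 120 80.3;python3 - <<'E'
from h import *
s=snap('wrist','w5.png')
C=[find_in(n,'wrist')[:2] for n in ('switch_ridge','meter_center')];print(C)
E
```

```text
clock: 5.75
tool_pos: [0.4438, -0.0589, 0.1229]
eef_rot: [0.763, 0.646, 0.001, -0.003]
contact_force: [0.2, 1.1, 1.1]
opening: 0.359
pos [443.8 -58.9 122.9] yaw 80.52 tilt [-0.1   0.33] q [ 0.22  0.7  -0.3   2.19  0.59  0.34 -0.74] open 31.7 t 5.75 F [0.2 1.1 1.1]
need tool mm [-10.8   1.    2.8]
turn [-0.15 -0.31  0.22]
[[{'xy': [332.2, 300.3], 'score': 0.88}], [{'xy': [328.9, 246.1], 'score': 0.84}, {'xy': [330.5, 299.5], 'score': 0.31}]]
```

View pics/w5.png

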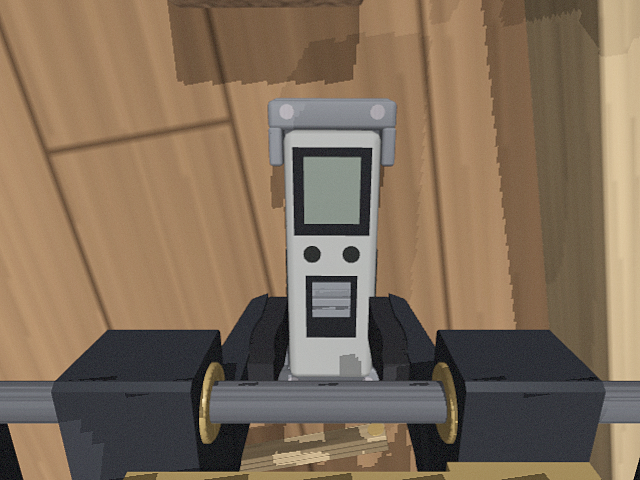

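The slide is at the display end of its plate (rows 281-317 of 277-336), so the meter is on. Descending to grasp.

```bash
python3 -m creep '[-10,1,0,0,-0.3,0.2, 0,0,0,0,0,0, 0,0,0,0,0,0, 0,0,0,0,0,0, 0,0,0,0,0,0]' 84; python3 st.py 443 -69.7 26 80.3;python3 -m creep '[0,0,35,0,0,0, 0,0,0,0,0,0]'; python3 st.py 443 -69.7 26 80.3
```

```text
clock: 6.32
tool_pos: [0.4365, -0.0772, 0.1155]
eef_rot: [0.767, 0.642, -0.009, -0.004]
contact_force: [0.3, -0.0, -0.2]
opening: 0.875
pos [436.5 -77.2 115.5] yaw 79.83 tilt [-1.09 -0.33] q [ 0.24  0.71 -0.28  2.19  0.6   0.34 -0.72] open 77.1 t 6.3167 F [ 0.3 -0.  -0.2]
need tool mm [ 9.4  6.7 89.3]
turn [-1.01  0.51 -0.47]
clock: 6.48
tool_pos: [0.4361, -0.0777, 0.0785]
eef_rot: [0.767, 0.641, -0.009, -0.004]
contact_force: [-0.7, -0.9, -0.8]
opening: 0.949
pos [436.1 -77.7  78.5] yaw 79.77 tilt [-1.12 -0.26] q [ 0.18  0.78 -0.18  2.21  0.66  0.22 -0.78] open 83.6 t 6.4833 F [-0.7 -0.9 -0.8]
need tool mm [ 9.5  6.3 52.3]
turn [-1.05  0.45 -0.54]
```

```bash
python3 -m creep '[9,6,12,-1,0.4,-0.5, 0,0,0,0,0,0]'; python3 st.py 443 -69.7 30 80.3;python3 -m creep '[0,0,12,0,0,0, 0,0,0,0,0,0]'; python3 st.py 443 -69.7 30 80.3
```

```text
clock: 6.65
tool_pos: [0.4428, -0.0701, 0.0656]
eef_rot: [0.764, 0.645, -0.002, -0.001]
contact_force: [-0.4, 0.7, -0.1]
opening: 0.952
pos [442.8 -70.1  65.6] yaw 80.28 tilt [-0.21 -0.09] q [ 0.14  0.81 -0.14  2.21  0.68  0.16 -0.8 ] open 83.8 t 6.65 F [-0.4  0.7 -0.1]
need tool mm [ 0.5  0.3 35.6]
turn [-0.2   0.12 -0.02]
clock: 6.82
tool_pos: [0.4429, -0.0704, 0.0554]
eef_rot: [0.764, 0.645, -0.002, 0.0]
contact_force: [-0.3, -0.5, -0.3]
opening: 0.954
pos [442.9 -70.4  55.4] yaw 80.32 tilt [-0.2  -0.18] q [ 0.12  0.83 -0.1   2.22  0.69  0.12 -0.81] open 84.0 t 6.8167 F [-0.3 -0.5 -0.3]
need tool mm [ 0.8  0.  25.4]
turn [-0.17  0.21  0.02]
```

```bash
python3 -m creep '[0,0,10,0,0,0, 0,0,0,0,0,0]'; python3 st.py 443 -69.7 30 80.3;python3 -m creep '[0,0,8,0,0,0, 0,0,0,0,0,0]'; python3 st.py 443 -69.7 30 80.3
```

```text
clock: 6.98
tool_pos: [0.4436, -0.0711, 0.048]
eef_rot: [0.764, 0.645, -0.002, 0.001]
contact_force: [-0.2, -0.5, 0.4]
opening: 0.951
pos [443.6 -71.1  48. ] yaw 80.3 tilt [-0.09 -0.26] q [ 0.1   0.85 -0.08  2.22  0.7   0.1  -0.82] open 83.8 t 6.9833 F [-0.2 -0.5  0.4]
need tool mm [ 1.4 -0.8 18. ]
turn [-0.04  0.27 -0.  ]
clock: 7.15
tool_pos: [0.4445, -0.0718, 0.0421]
eef_rot: [0.765, 0.644, -0.001, 0.002]
contact_force: [0.2, -0.3, -0.2]
opening: 0.952
pos [444.5 -71.8  42.1] yaw 80.23 tilt [ 0.09 -0.29] q [ 0.09  0.86 -0.06  2.22  0.72  0.07 -0.83] open 83.9 t 7.15 F [ 0.2 -0.3 -0.2]
need tool mm [ 1.9 -1.9 12.1]
turn [ 0.13  0.27 -0.07]
```

```bash
python3 -m creep '[2,-2,0,0,3,0, 0,0,0,0,0,0, 0,0,0,0,0,0]'; python3 st.py 443 -69.7 30 80.3
```

```text
clock: 7.4
tool_pos: [0.4437, -0.0696, 0.0439]
eef_rot: [0.764, 0.644, 0.02, -0.014]
contact_force: [0.8, -0.1, -0.6]
opening: 0.95
pos [443.7 -69.6  43.9] yaw 80.26 tilt [0.72 2.67] q [ 0.16  0.86 -0.13  2.22  0.73  0.07 -0.82] open 83.7 t 7.4 F [ 0.8 -0.1 -0.6]
need tool mm [-0.9 -0.7 13.9]
turn [ 0.26 -2.76 -0.04]
```

```bash
python3 -m creep '[-1,-0.5,8,0,-2.7,0, 0,0,4,0,0,0, 0,0,4,0,0,0, 0,0,0,0,0,0]'; python3 st.py 443 -69.7 30 80.3
```

```text
clock: 7.73
tool_pos: [0.4443, -0.0705, 0.0309]
eef_rot: [0.765, 0.644, 0.001, 0.004]
contact_force: [-0.2, -0.2, 0.3]
opening: 0.955
pos [444.3 -70.5  30.9] yaw 80.25 tilt [ 0.37 -0.33] q [ 0.08  0.89 -0.05  2.23  1.17  0.05 -1.29] open 84.2 t 7.7333 F [-0.2 -0.2  0.3]
need tool mm [ 0.6 -1.5  0.9]
turn [ 0.42  0.26 -0.05]
```

```bash
python3 -m creep '[0.5,-1,4,0.3,0.2,0, 0,0,3,0,0,0, 0,0,0,0,0,0]'; python3 st.py 443 -69.7 26 80.3
```

```text
clock: 7.98
tool_pos: [0.4446, -0.0691, 0.0248]
eef_rot: [0.764, 0.646, 0.0, 0.003]
contact_force: [-0.2, -0.3, -0.7]
opening: 0.954
pos [444.6 -69.1  24.8] yaw 80.42 tilt [ 0.21 -0.22] q [ 0.08  0.9  -0.05  2.23  1.35  0.05 -1.47] open 84.1 t 7.9833 F [-0.2 -0.3 -0.7]
need tool mm [-0.8 -1.4 -1.2]
turn [0.25 0.18 0.12]
```

Good depth (24.8 mm). Closing.

```bash
python3 -m creep '[0,-1,0,0,0,0, 0,0,0,0,0,0, 0,0,0,0,0,0, 0,0,0,0,0,0, 0,0,0,0,0,0]' 40 25; python3 -m creep '[0,0,0,0,0,0, 0,0,0,0,0,0]'; python3 st.py 443 -69.7 26 80.3
```

```text
clock: 8.4
tool_pos: [0.4445, -0.0689, 0.0262]
eef_rot: [0.763, 0.646, 0.0, 0.004]
contact_force: [-1.6, -0.2, 0.0]
opening: 0.601
clock: 8.57
tool_pos: [0.4444, -0.069, 0.0263]
eef_rot: [0.763, 0.646, 0.0, 0.004]
contact_force: [1.4, -0.6, -1.6]
opening: 0.589
pos [444.4 -69.   26.3] yaw 80.45 tilt [ 0.3  -0.35] q [ 0.09  0.9  -0.07  2.23  1.39  0.06 -1.51] open 51.9 t 8.5667 F [ 1.4 -0.6 -1.6]
need tool mm [-0.9 -1.3  0.3]
turn [0.36 0.3  0.16]
```

```bash
python3 -m creep '[0,0,-10,0,0,0, 0,0,-20,0,0,0, 0,0,-30,0,0,0, 0,0,-30,0,0,0, 0,0,-20,0,0,0]'; python3 st.py 600 100 130 80.3
python3 - <<'E'
from h import *
snap('wrist','w6.png')
E
```

```text
clock: 8.98
tool_pos: [0.4391, -0.0678, 0.1361]
eef_rot: [0.762, 0.647, -0.007, -0.001]
contact_force: [1.1, -0.4, -2.4]
opening: 0.589
pos [439.1 -67.8 136.1] yaw 80.71 tilt [-0.72 -0.4 ] q [ 0.41  0.71 -0.58  2.17  0.83  0.52 -0.99] open 51.9 t 8.9833 F [ 1.1 -0.4 -2.4]
need tool mm [191.7 131.8   2.9]
turn [-0.65  0.51  0.41]
```

View pics/w6.png

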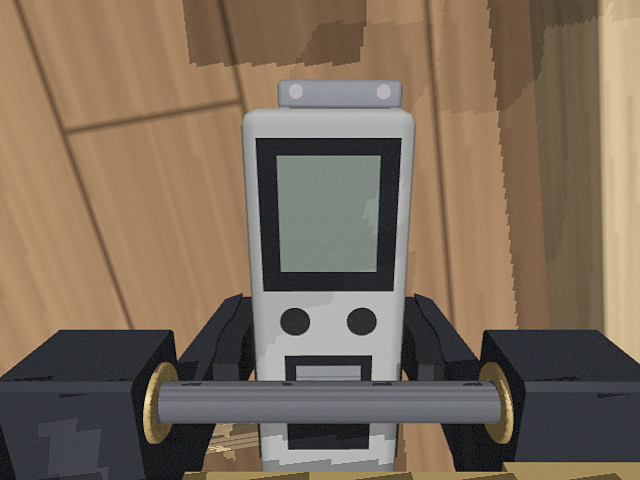

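```bash
python3 - <<'E'
from h import *
from scipy.spatial.transform import Rotation as R
s=snap('wrist');g=get_state();M=R.from_quat(g['eef_rot']).as_matrix()
for p in [(246,112),(329,110),(412,112),(396,288),(262,288)]:
    # intersect with tool plane z=-24.7mm
    c,v=ray(s,p);o=g['tool_pos'];C=M.T@(c-o);V=M.T@v;t=(-.0247-C[2])/V[2];print(((C+t*V)*1000).round(1))
E
python3 -m creep '[30,20,-2,-0.6,0.5,0.3, 34,22,0,0,0,0, 34,22,0,0,0,0, 34,22,0,0,0,0, 20,15,0,0,0,0]'; python3 st.py 636.9 103.5 110 80.3
```

```text
[ 75.8 -23.8 -24.7]
[ 76.4   0.1 -24.7]
[ 75.9  24.  -24.7]
[ 20.7  22.3 -24.7]
[ 20.6 -21.8 -24.7]
clock: 9.5
tool_pos: [0.5613, 0.0574, 0.1302]
eef_rot: [0.769, 0.64, -0.009, 0.001]
contact_force: [0.2, 1.0, -2.8]
opening: 0.589
pos [561.3  57.4 130.2] yaw 79.54 tilt [-0.68 -0.79] q [ 0.16  0.83 -0.62  1.82  0.71  0.74 -1.04] open 51.9 t 9.5 F [ 0.2  1.  -2.8]
need tool mm [59.4 66.1 18.6]
turn [-0.54  0.89 -0.77]
```

```bash
python3 -m creep '[26,28,2,-0.5,0.8,-0.7, 22,24,2,0,0,0, 8,9,2,0,0,0, 0,0,0,0,0,0]'; python3 st.py 636.8 102.5 95 80.3
```

```text
clock: 9.83
tool_pos: [0.6336, 0.1091, 0.1143]
eef_rot: [0.762, 0.647, -0.003, -0.0]
contact_force: [0.4, -0.2, -2.9]
opening: 0.589
pos [633.6 109.1 114.3] yaw 80.64 tilt [-0.29 -0.18] q [ 0.08  0.94 -0.63  1.59  0.68  0.86 -0.98] open 51.9 t 9.8333 F [ 0.4 -0.2 -2.9]
need tool mm [-5.9  4.3 19.3]
turn [-0.25  0.22  0.34]
```

```bash
python3 -m creep '[-5,3,10,0,0,0.3, -1,1,8,0,0,0, 0,0,4,0,0,0, 0,0,0,0,0,0]'; python3 st.py 636.8 102.5 81.3 80.3
```

```text
clock: 10.17
tool_pos: [0.6316, 0.0982, 0.0845]
eef_rot: [0.764, 0.645, -0.009, -0.001]
contact_force: [0.1, 0.2, -2.4]
opening: 0.589
pos [631.6  98.2  84.5] yaw 80.39 tilt [-0.82 -0.62] q [ 0.08  0.97 -0.61  1.6   0.71  0.82 -1.  ] open 51.9 t 10.1667 F [ 0.1  0.2 -2.4]
need tool mm [5.2 4.4 3.1]
turn [-0.71  0.74  0.08]
```

```bash
python3 -m creep '[4.5,4,0,-0.8,0.4,0, 0,0,0,0,0,0, 0,0,0,0,0,0]'; python3 st.py 636.8 102.5 81.3 80.3;python3 - <<'E'
from h import *
s=snap('top','t2.png');snap('wrist','w7.png');snap('scene','s2.png')
cv2.imwrite('pics/t2c.png',cv2.resize(s['color'][90:190,200:340],None,fx=5,fy=5)[:,:,::-1])
E
```

```text
clock: 10.42
tool_pos: [0.6348, 0.0992, 0.0834]
eef_rot: [0.764, 0.645, -0.003, 0.003]
contact_force: [0.8, -0.2, -2.4]
opening: 0.586
pos [634.8  99.2  83.4] yaw 80.29 tilt [-0.06 -0.49] q [ 0.08  0.97 -0.6   1.61  0.72  0.8  -1.01] open 51.6 t 10.4167 F [ 0.8 -0.2 -2.4]
need tool mm [3.6 1.4 2.1]
turn [ 0.02  0.49 -0.01]
```

View pics/s2.png

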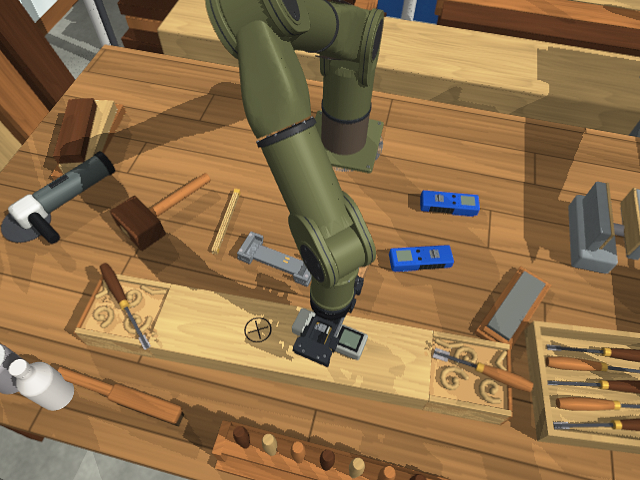

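View pics/w7.png

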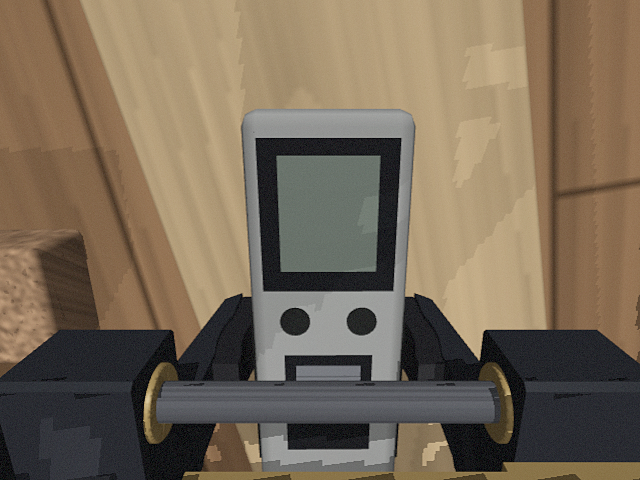

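The scene view shows the head covering the cross around (345,345). Correcting 3 mm, then setting it down.

```bash
python3 -m creep '[3,1.5,1,0,0.2,0, 0,0,1.5,0,0,0, 0,0,1,0,0,0]'; python3 st.py 636.8 102.5 81.3 80.3; python3 -m creep '[0.5,0,1,0,0,0, 0,0,1,0,0,0]'; python3 st.py 636.8 102.5 81.3 80.3
```

```text
clock: 10.82
tool_pos: [0.638, 0.103, 0.0814]
eef_rot: [0.764, 0.645, -0.0, 0.002]
contact_force: [-4.2, -2.7, 6.8]
opening: 0.592
pos [638.  103.   81.4] yaw 80.29 tilt [ 0.12 -0.21] q [ 0.08  0.98 -0.6   1.6   0.72  0.8  -1.01] open 52.2 t 10.8167 F [-4.2 -2.7  6.8]
need tool mm [-0.7 -1.1  0.1]
turn [ 0.16  0.19 -0.01]
clock: 10.98
tool_pos: [0.638, 0.1029, 0.0814]
eef_rot: [0.764, 0.645, -0.001, 0.003]
contact_force: [-2.2, -0.3, 4.8]
opening: 0.589
pos [638.  102.9  81.4] yaw 80.28 tilt [ 0.14 -0.33] q [ 0.08  0.98 -0.6   1.6   0.72  0.8  -1.01] open 51.9 t 10.9833 F [-2.2 -0.3  4.8]
need tool mm [-0.6 -1.1  0.1]
turn [ 0.19  0.3  -0.02]
```

Contact at the predicted height, within about 1.5 mm of the target. Holding for over 1 s.

```bash
for i in 1 2 3 4; do python3 -m creep '[0,0,0.5,0,0,0, 0,0,0.5,0,0,0, 0,0,0.5,0,0,0, 0,0,0.5,0,0,0]' |tail -3; done; python3 st.py 636.8 102.5 81.3 80.3
python3 - <<'E'
from h import *
s=snap('top');t=snap('scene')
a=cv2.resize(s['color'][80:180,220:360],(700,500));cv2.imwrite('pics/t3c.png',a[:,:,::-1])
b=cv2.resize(t['color'][280:400,230:400],(765,540));cv2.imwrite('pics/s3c.png',b[:,:,::-1])
E
```

```text
eef_rot: [0.764, 0.645, -0.001, 0.004]
contact_force: [-3.0, -1.0, 5.0]
opening: 0.593
eef_rot: [0.764, 0.645, -0.001, 0.004]
contact_force: [-3.3, -1.0, 5.9]
opening: 0.592
eef_rot: [0.765, 0.645, -0.001, 0.005]
contact_force: [-2.3, -0.2, 5.7]
opening: 0.587
eef_rot: [0.765, 0.645, -0.001, 0.005]
contact_force: [-1.4, -1.2, 5.9]
opening: 0.588
pos [638.  103.   81.3] yaw 80.26 tilt [ 0.31 -0.51] q [ 0.07  0.98 -0.6   1.6   0.73  0.8  -1.01] open 51.8 t 12.3167 F [-1.4 -1.2  5.9]
need tool mm [-0.7 -1.1  0. ]
turn [ 0.4   0.45 -0.04]
```

View pics/s3c.png

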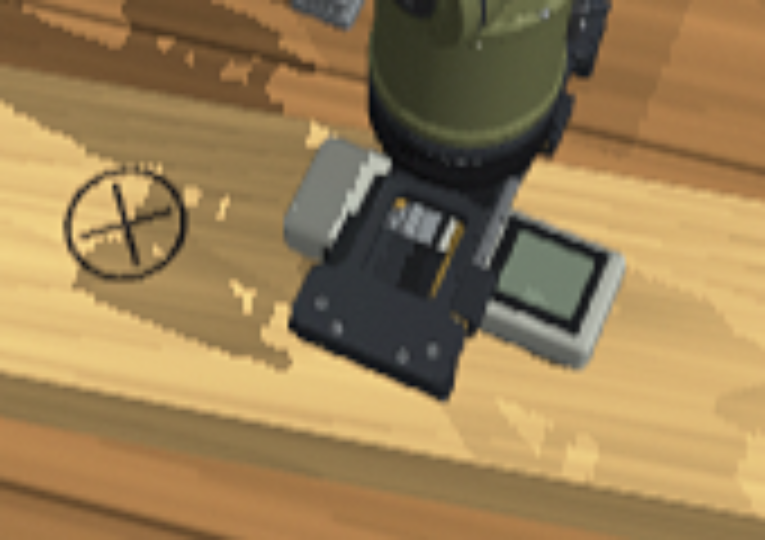

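View pics/t3c.png

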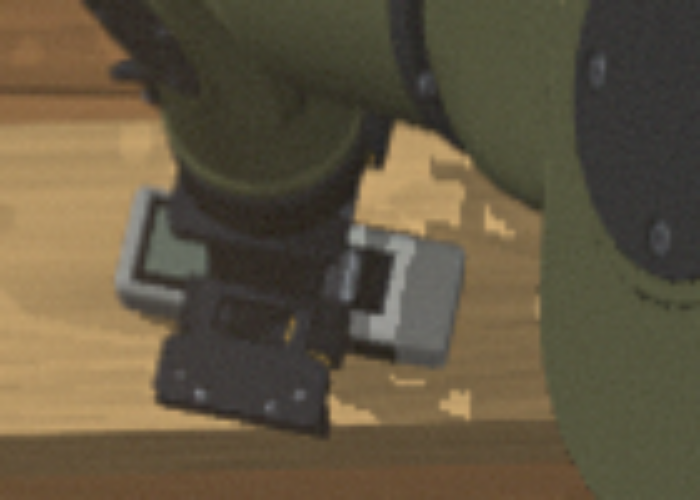

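Run:
```python
from h import *
t=snap('scene');s=snap('top')
d=np.array([np.cos(np.radians(80.3)),np.sin(np.radians(80.3))])
c=np.array([.638,.103])+.0005*d
for cam,o,k,f in((t,(230,280),4.5,'s3m.png'),(s,(220,80),5,'t3m.png')):
    w,h=(170,120) if k==4.5 else (140,100)
    im=cv2.resize(cam['color'][o[1]:o[1]+h,o[0]:o[0]+w],(int(w*k),int(h*k)))[:,:,::-1].copy()
    p=((proj(cam,box(c,np.radians(80.3),.106,.106)[:4])-o+.5)*k).astype(int);cv2.polylines(im,[p],True,(0,0,255),1)
    cv2.imwrite('pics/'+f,im)
a=cv2.imread('pics/s3m.png');b=cv2.imread('pics/t3m.png')
cv2.imwrite('pics/m3.png',cv2.resize(np.vstack([a[:,:700],b]),None,fx=.57,fy=.57))
```

```text
(no output)
```

View pics/m3.png

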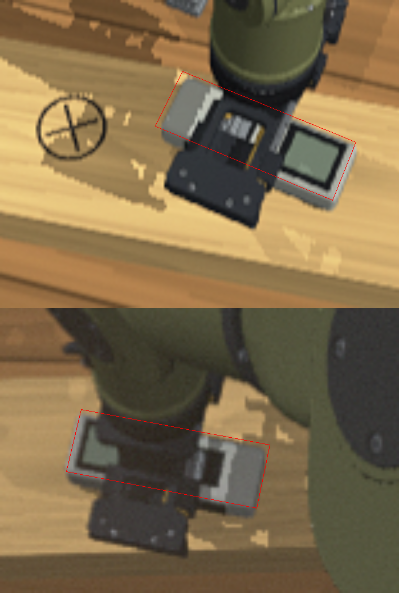

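The model overlays agree within a few mm (the scene and top offsets go opposite ways), so the measurement stands. Lifting and moving to the ring.

```bash
python3 -m creep '[0,0,-15,0,0,0, 0,0,-15,0,0,0, -30,7,0,0,0.4,0, -36,8,0,0,0,0, -36,8,0,0,0,0]'; python3 st.py 647.4 -84.9 108 80.3;python3 -m creep '[-36,8,0,0,0,0, -30,7,0,0,0,0, 0,0,0,0,0,0]'; python3 st.py 647.4 -84.9 100 80.3
```

```text
clock: 12.93
tool_pos: [0.6446, 0.0131, 0.1158]
eef_rot: [0.758, 0.652, 0.009, -0.002]
contact_force: [-0.1, 0.8, -2.5]
opening: 0.585
pos [644.6  13.1 115.8] yaw 81.42 tilt [0.62 0.78] q [ 0.25  0.94 -0.65  1.6   0.7   0.84 -0.83] open 51.6 t 12.9333 F [-0.1  0.8 -2.5]
need tool mm [-96.6  17.3   6.5]
turn [ 0.49 -0.87  1.11]
clock: 13.18
tool_pos: [0.651, -0.0686, 0.1161]
eef_rot: [0.761, 0.648, 0.007, 0.002]
contact_force: [-0.4, -1.5, -3.5]
opening: 0.585
pos [651.  -68.6 116.1] yaw 80.84 tilt [0.76 0.31] q [ 0.37  0.95 -0.66  1.57  0.71  0.86 -0.71] open 51.6 t 13.1833 F [-0.4 -1.5 -3.5]
need tool mm [-16.7  -1.1  15.9]
turn [ 0.7  -0.43  0.54]
```

```bash
python3 -m creep '[-16,-1,8,0.6,-0.4,0.5, 0,0,6,0,0,0, 0,0,0,0,0,0]'; python3 st.py 647.4 -84.9 85 80.3
```

```text
clock: 13.43
tool_pos: [0.6488, -0.0884, 0.103]
eef_rot: [0.766, 0.642, 0.002, 0.002]
contact_force: [0.4, 0.8, -1.5]
opening: 0.589
pos [648.8 -88.4 103. ] yaw 79.93 tilt [0.28 0.  ] q [ 0.39  0.97 -0.65  1.56  0.72  0.86 -0.7 ] open 51.9 t 13.4333 F [ 0.4  0.8 -1.5]
need tool mm [ 3.2 -2.  18. ]
turn [ 0.27 -0.05 -0.37]
```

```bash
python3 -m creep '[3,-2,9,0,0,-0.3, 0,0,6,0,0,0, 0,0,0,0,0,0]'; python3 st.py 647.4 -84.9 83 80.3;python3 -m creep '[0,0,0,0,0,0]'; python3 st.py 647.4 -84.9 82 80.3
```

```text
clock: 13.68
tool_pos: [0.6478, -0.0832, 0.0875]
eef_rot: [0.764, 0.645, 0.003, 0.002]
contact_force: [1.0, -1.1, -2.3]
opening: 0.594
pos [647.8 -83.2  87.5] yaw 80.33 tilt [0.35 0.06] q [ 0.38  0.98 -0.63  1.58  0.73  0.83 -0.72] open 52.3 t 13.6833 F [ 1.  -1.1 -2.3]
need tool mm [-1.7 -0.1  4.5]
turn [ 0.33 -0.12  0.03]
clock: 13.77
tool_pos: [0.6477, -0.0818, 0.0872]
eef_rot: [0.764, 0.646, 0.003, 0.001]
contact_force: [-1.0, 0.2, -1.8]
opening: 0.586
pos [647.7 -81.8  87.2] yaw 80.44 tilt [0.32 0.11] q [ 0.38  0.98 -0.64  1.58  0.73  0.83 -0.72] open 51.7 t 13.7667 F [-1.   0.2 -1.8]
need tool mm [-3.2  0.2  5.2]
turn [ 0.3  -0.16  0.14]
```

```bash
python3 -m creep '[-3,0,3,0.2,0,0, 0,0,2,0,0,0, 0,0,1,0,0,0]'; python3 st.py 647.4 -84.9 81.3 80.3;python3 -m creep '[0,0,1,0,0,0, 0,0,1,0,0,0]'; python3 st.py 647.4 -84.9 81.3 80.3
```

```text
clock: 14.02
tool_pos: [0.6476, -0.0823, 0.0814]
eef_rot: [0.763, 0.647, 0.002, -0.001]
contact_force: [-1.3, 1.6, 6.3]
opening: 0.588
pos [647.6 -82.3  81.4] yaw 80.63 tilt [0.16 0.23] q [ 0.38  0.99 -0.63  1.58  0.74  0.82 -0.72] open 51.8 t 14.0167 F [-1.3  1.6  6.3]
need tool mm [-2.6  0.2  0.1]
turn [ 0.12 -0.25  0.32]
clock: 14.18
tool_pos: [0.6477, -0.0823, 0.0814]
eef_rot: [0.763, 0.647, 0.002, -0.0]
contact_force: [-3.3, 0.5, 4.6]
opening: 0.586
pos [647.7 -82.3  81.4] yaw 80.62 tilt [0.16 0.15] q [ 0.38  0.99 -0.63  1.58  0.74  0.82 -0.72] open 51.6 t 14.1833 F [-3.3  0.5  4.6]
need tool mm [-2.6  0.2  0.1]
turn [ 0.13 -0.17  0.32]
```

On the wood, 2.6 mm off the target, which is within tolerance. Releasing, then lifting straight up.

```bash
python3 -m creep '[0,0,0,0,0,0, 0,0,0,0,0,0, 0,0,0,0,0,0, 0,0,0,0,0,0, 0,0,0,0,0,0]' 84; python3 -m creep '[0,0,0,0,0,0, 0,0,0,0,0,0]'; python3 st.py 647 -82 81
```

```text
clock: 14.6
tool_pos: [0.6496, -0.0819, 0.0832]
eef_rot: [0.763, 0.647, 0.004, 0.001]
contact_force: [0.4, 0.5, 0.6]
opening: 0.936
clock: 14.77
tool_pos: [0.6498, -0.0819, 0.0832]
eef_rot: [0.763, 0.647, 0.004, 0.001]
contact_force: [-0.1, -0.5, -0.0]
opening: 0.953
pos [649.8 -81.9  83.2] yaw 80.61 tilt [0.45 0.18] q [ 0.38  0.99 -0.63  1.57  0.74  0.82 -0.72] open 84.0 t 14.7667 F [-0.1 -0.5 -0. ]
need tool mm [-0.5 -2.8  2.2]
```

```bash
python3 -m creep '[0,0,-10,0,0,0, 0,0,-25,0,0,0, 0,0,-35,0,0,0, 0,0,-35,0,0,0, 0,0,-30,0,0,0]'; python3 -m creep '[-30,-20,-10,0,0,0, -30,-20,0,0,0,0, -30,-20,0,0,0,0, -30,-20,0,0,0,0, 0,0,0,0,0,0]'; python3 st.py 647 -82 81
python3 - <<'E'
from h import *
snap('wrist','w8.png');s=snap('top');t=snap('scene','s8.png')
cv2.imwrite('pics/t8.png',cv2.resize(s['color'][80:200,260:420],None,fx=4.5,fy=4.5,interpolation=cv2.INTER_CUBIC)[:,:,::-1])
E
```

```text
clock: 15.18
tool_pos: [0.6437, -0.0827, 0.2168]
eef_rot: [0.762, 0.648, -0.002, -0.004]
contact_force: [0.3, 0.6, -1.1]
opening: 0.949
clock: 15.6
tool_pos: [0.5486, -0.1871, 0.2395]
eef_rot: [0.76, 0.65, 0.006, 0.002]
contact_force: [-0.9, -0.3, -1.4]
opening: 0.958
pos [ 548.6 -187.1  239.5] yaw 81.09 tilt [0.68 0.27] q [ 0.69  0.72 -0.78  1.7   0.59  0.96 -0.46] open 84.4 t 15.6 F [-0.9 -0.3 -1.4]
need tool mm [118.   79.2 160.1]
```

View pics/w8.png

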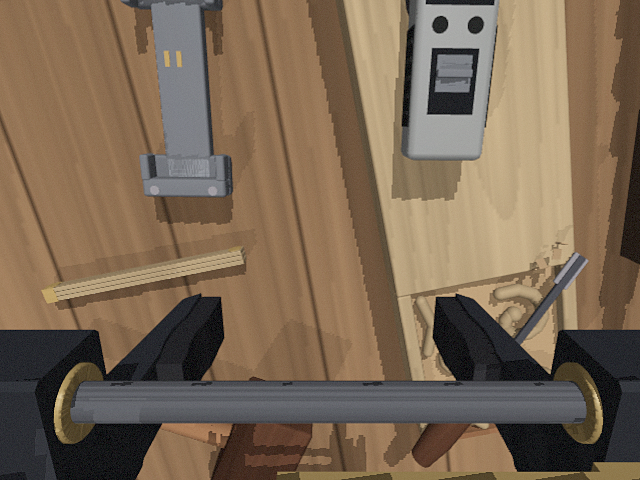

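View pics/s8.png

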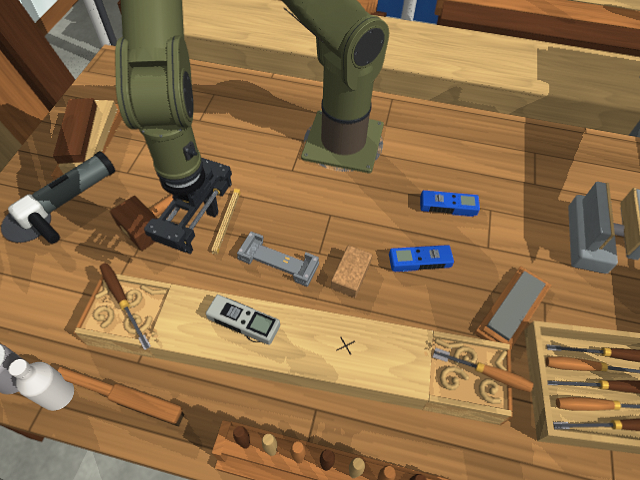

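View pics/t8.png

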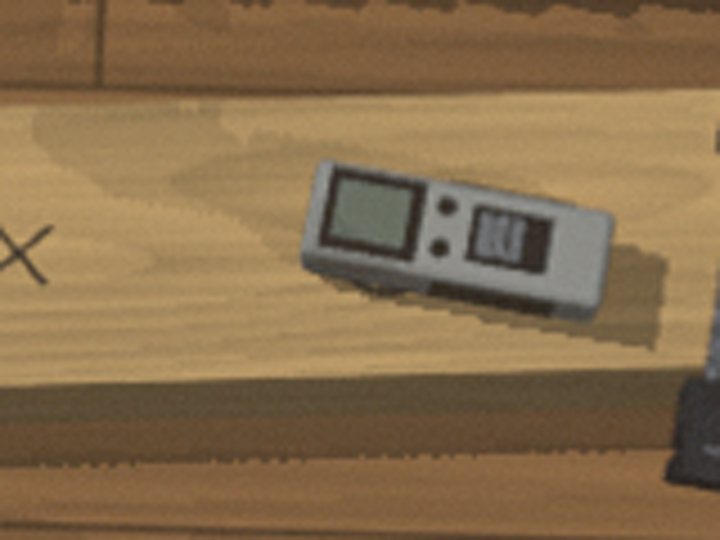

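The switch is still on, and the ring is almost wholly covered. Overlaying the predicted ring and meter.

Run:
```python
from h import *
ims=[]
th=np.linspace(0,2*np.pi,60)
yaw=np.radians(80.5);d=np.array([np.cos(yaw),np.sin(yaw)]);c=np.array([.6477,-.0823])+.0005*d
print('sensor est',c+.038*d)
for cam,o in(('top',(310,95)),('scene',(190,275))):
    s=snap(cam);k=7;w,h=110,75
    im=cv2.resize(s['color'][o[1]:o[1]+h,o[0]:o[0]+w],None,fx=k,fy=k,interpolation=cv2.INTER_CUBIC)[:,:,::-1].copy()
    ring=np.c_[.6538+.027*np.cos(th),-.0472+.027*np.sin(th),.07+0*th]
    D=lambda P,col:cv2.polylines(im,[((proj(s,P)-o+.5)*k).astype(int)],True,col,1)
    D(ring,(255,0,0));D(box(c,yaw,.106,.106)[:4],(0,0,255));D(box(c,yaw,.076,.076)[:4],(0,255,0))
    ims.append(im)
cv2.imwrite('pics/f.png',cv2.resize(np.vstack(ims),None,fx=.57,fy=.57,interpolation=cv2.INTER_AREA))
```

```text
sensor est [ 0.65405433 -0.044328  ]
```

View pics/f.png

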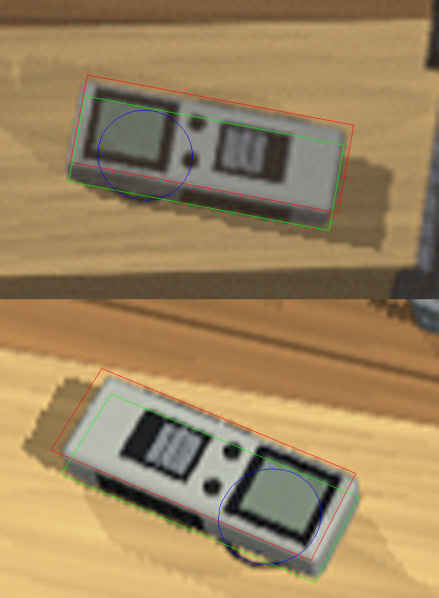

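The sensor estimate is (0.654, -0.044) against the ring at (0.654, -0.047). The visible ring arcs agree, so even the worst case is well inside 15 mm. Handing in.

```bash
python3 -m creep '[0,0,0,0,0,0]'; python3 -c "
from plant import finish_job
print(finish_job())"
```

```text
clock: 15.93
tool_pos: [0.5558, -0.1761, 0.2401]
eef_rot: [0.756, 0.655, 0.012, 0.001]
contact_force: [-0.1, -0.1, 0.2]
opening: 0.96
the job is handed in; nothing more can be done
None
```

I handed the job in at 15.9 s; no verdict is reported, so this rests on my own checks.

**What I did:**
- I slid the meter's switch over to the display end with shut fingers while it lay in its cradle.
- I then gripped the meter by its sides and held it flat on the plain cross for about 1.5 s, pressing with 5–6 N.
- Last, I set it down on the ringed cross at the contact height, let go and withdrew.

**Last checks:**
- **Switch:** the final pictures show the slide still at the display end.
- **Position on the ring:** the meter lies face up, with its sensor about 3 mm from the ring's centre by the arm's reading. The limit is 15 mm, and I put the worst case at about 7 mm.
- **Position on the plain cross:** by the arm's reading, the sensor was within about 2 mm of the cross.
- **Tools and blue look-alikes:** the views show them where they were.

**What disagreed:** the scene and top cameras differed by 4–9 mm on the meter, in opposite directions, as if its face were lower than the stated height. They agreed on the marks to within about 2 mm. I went by the wrist camera and the contact heights. Both marks were hidden under the meter while it lay on them, apart from a sliver of the ring, so I could not measure the final offset directly.

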